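Load a leaf drill jig: slide the block home, tip the leaf over, snap it shut

ROBOT

A 6-joint arm with a two-finger parallel gripper is mounted at the origin on a cart in front of the work surface, level with it; the furniture and walls round the work are solid. World frame = base frame: x ahead of the robot, y to its left, z up, the work surface at z = 0. Lengths are in mm, angles in degrees, forces in N, time in s.
With the tool pointing down it reaches from about 375 to 925 mm from the base axis. Payload 5.7 kg.
Tool frame: the origin (TCP) lies on the centre line of the jaws, within the pads' length; the fingertips stand 17 mm ahead of it and the grasp point (between the pads) lies 2 mm behind it; z points along the fingers, x is the direction in which the jaws open and shut, and the axes are right-handed (so a half turn about z gives the same grasp; the last joint's range is limited). The gripper opens to 85 mm and grips with 20 to 120 N. Pads are 22 mm wide; open, the fingers measure 114 mm over their backs; the gripper's body (76 mm by 85 mm) begins 54 mm behind the grasp point. The pads swing forward as they close: fully open they stand 13 mm farther back than shut.
Start: joints at [59.066, 20.558, 86.54, -0, 72.909, -6.595], TCP at [247.273, 546.646, 248.267] pointing down, gripper open.
Joint ranges: [-170.27, 170.27], [-57.76, 135], [12.27, 136.19], [-55.21, 235.2], [11.17, 155.16], [-170.74, 170.74]. Speed limits (degrees/s): [136.94, 136.94, 180, 180, 180, 180].

INTERFACE

Orientations are given as [roll, pitch, yaw] about the fixed x, y, z axes, in that order (R = Rz(yaw) Ry(pitch) Rx(roll)).
In Python, from bench import get_obs, get_image, job_done, find_in, trace gives the robot as it stands. The module is installed in compiled form; this text tells all that it offers.
- The arm moves only by the tool play_rows, never from a script. Its argument "increments" is a list that holds one entry, the list of rows, each a list of 7 numbers: the turn, a rotation vector about the tool's x, y, z scaled (see below), then the shift along the tool's x, y, z scaled (see below), then the closure, from 0 (fully open) to 1 (shut). In form: [[[ax, ay, az, dx, dy, dz, hand], ...]]. A call has 1 to 8 rows; each row is the pose to reach, as a shift and turn from the pose commanded when the call began, along the tool's axes at that moment, turning the shorter way round; what a row does not reach only later rows make up. The controller multiplies each number of a shift by 0.3 m and each number of a turn by 360 degrees. A row lasts 1/10 s, in which the tool goes at most 50 mm and 8.59 degrees, less where a joint would pass 70% of its speed; a pose out of reach is approached as far as the arm can. A call with a number of a shift or a turn outside -1 to 1 is refused whole. A call with a gripper value outside its range is refused whole. The fingers move at their own pace and stop on an object; "force" is the grip in N (left out, the last holds). Time passes only in rows, so rows that repeat a pose let the fingers close. It gives the time, the measured TCP pose, the force and the opening at its end, in the units of the state.
- get_obs(): the state, without advancing time (a new reading comes with each control period).
- get_image(name): name is "side" or "top"; returns a dict with "pixels" (384x512x3 uint8, red, green, blue), "intrinsics" (3x3 intrinsics, pixels), "distortion" ([k1, k2, p1, p2, k3] as OpenCV has them; the pictures are not rectified), "cam_to_world" (4x4, takes a point from camera to world coordinates). Camera axes: x right, y down, z forward; pixel columns grow to the right and rows downward; lengths in mm; the calibration is good to about 2 mm. A picture is of the moment at which its call begins. There is no depth.
- job_done(): hands the job in, once; it reports no verdict.
Trained networks look in a picture, given as the dict that the camera call returned (one of the last four; its "shot" number tells which), for a name from the list of things; names that differ only in an ending like _2 or _b are one class to them, and where a whole thing is asked for, a point or a joint stands for the part that bears it (a point fixed in the world has none). Each returns a list of dicts, best first, with "score" (0 to 1); they miss things now and then, are a little off and sometimes report something else, mostly with a low value. They report only what shows in the picture. A call takes as long as a camera call. They do not tell look-alikes from the thing itself.
- find_in(picture, query): "centre" ([row, column] in pixels, amid what is visible of it).
- trace(picture, query): "mask" (384x512 bool, what is visible of it) and "centre" ([row, column] in pixels, amid what is visible of it).
The state is a dict: "time": time; "joints": joint angles; "qvel": joint speeds; "joint_torque": joint torques, N m; "tcp_pos": TCP position; "ee_rot": TCP orientation; "force": force on the tool from outside, world axes, zero at the start; "torque": the same for the moment, N m; "opening": finger opening in mm.
Only numpy, scipy, OpenCV 4.12 (cv2) and the standard library are available. Lean on these libraries where they do the work, as an engineer would, in place of code of your own. Each camera call takes 0.05 s, during which the arm holds its last target. There are 200 camera calls.

TASK

Load the leaf drill jig. Set the drilled steel block in its nest and slide it fully home under the heel until it bears firmly, but not hard, on the stop screw, whose setting you must find by feel; then push the open leaf just past upright, take the hand away so that its own weight swings it down, and at last press the leaf's free end down, no harder than it needs, until the snap hook catches it shut. Leave the other things on the bench where they are.

Things in the scene. Friction and masses are not known exactly. Their poses are not given: they have to be found in the camera images.
- block_center (a point): Centre (half-way up) of the loose drilled steel block lying on the bench, 0.5 to 0.7 kg: 45 mm along this frame's x (grip it across these sides), 70 mm along y, 35 mm high; its underside is 17.5 mm below.
- jig: Leaf drill jig, fixed. Origin on the bench under it; x runs from the snap hook to the hinge. Nest floor z=20 mm, between rails 50 mm apart (at y=+-25, 8 mm high, x=-63..41); block lies with its long side along x. At x=3..21 a sprung roller on the +y rail squeezes it sideways (5 to 8 N). Heel: 5 mm roof, underside z=57.5, x=17..55, y=+-18, above the home end. Hook stands at x=-98..-80, up to z=92.
- end_stop: Fixed plate under the jig's heel, 48.5 mm along jig x; it carries the stop screw (13 mm round, z=36 mm), whose face stands anywhere from jig x=24 to 40 mm: set anew each time, not measured, so feel for it. Home: the block's end bears on it (block centre at jig x=-11..5). Sliding drag up to 7 N at the hand; then the force rises steeply: about 10 N more is firm, over 20 N too hard.
- leaf (a joint): Steel leaf, 0.4 to 0.63 kg, hinged at jig x=66, z=68 mm (axis along jig y). 0 = shut, level, pointing to jig -x; 1.57 upright; starts leaning back at 1.70 to 1.87 (stop at 1.92). 64 mm wide, 8 mm thick (4 either side of the axis), 142 mm long plus a tongue to 151 mm, 26 wide. Stiff hinge: it falls of itself only below about 1.0 to 1.25, slowly (1 to 2 s), and comes to rest ajar at 0.07 to 0.13.
- hook (a joint): Sprung snap hook at the leaf's free end, pivot at jig x=-94.5, z=30 mm. 0 = upright (its rest and latched position), grows as it is pushed away from the leaf, to 0.1 while the tongue passes. The ajar leaf stands on its sprung pad (on the block) and on the hook: pressing it on top, 125 mm from the hinge, takes 4 to 14 N until it snaps, leaf at 0 to 0.015; then it is hard. A block far from home fouls the leaf's foot.
- tin: Flux tin, 75 mm across, 50 mm high; bystander.
- hex_key: Black hex key, 88 x 35 mm, lying flat; bystander.
- caliper: Steel vernier caliper, 200 x 72 mm, lying flat; bystander.
- oil_bottle_amber: Amber oil bottle with a red nozzle, 58 mm across, 153 mm high; bystander.
- bush_1: Tan bush, 22 mm across and high; bystander.
- marker: White marker pen, 140 mm long, lying; bystander.
- tape_roll: Masking tape roll, 98 mm across, 24 mm high, lying; bystander.
Not all that is in view belongs to the job. What is shaped like the part that bears block_center but black or brown is not meant.

How it is judged:
By the outcome, as a careful person would: the job done as asked, in the order asked, and still so for the second after the job is handed in, with the robot touching nothing.
It also fails if it takes over 69 s, if anything falls off the work surface, if the arm or the gripper's body presses on something with over 40 N, if the wrist force passes 120 N, or if a joint passes its speed limit or range.

## Working session

There is one attempt and no reset: what is moved stays moved. The work goes in short steps, Python scripts to look and compute and a tool call to move; the robot and the scene stay as the last step left them, time stands still between calls to the robot, and variables do not carry over. Pictures are saved under pics/ and viewed, about 8 in all and at most 12, crops included, and the job is handed in when it is done.

Besides the shell and the picture viewer there is one more tool, called after ">>>" in YAML: its name, and indented under it one key for each argument. play_rows: Moves the arm, as the interface text tells. Its arguments: {"type":"object","properties":{"increments":{"type":"array"},"force":{"type":"number"}},"required":["increments"]}

```bash
mkdir -p pics; cat > h.py <<'E'
import numpy as np, cv2
from bench import get_obs,get_image,job_done,find_in,trace
from scipy.spatial.transform import Rotation as R
def save(im,name): cv2.imwrite('pics/'+name,np.ascontiguousarray(im['pixels'][:,:,::-1]))
def ray(im,rc):
    p=np.array([[[rc[1],rc[0]]]],float)
    u=cv2.undistortPoints(p,np.array(im['intrinsics']),np.array(im['distortion']))[0,0]
    T=np.array(im['cam_to_world']); d=T[:3,:3]@np.array([u[0],u[1],1]); return T[:3,3],d/np.linalg.norm(d)
def onz(im,rc,z):
    o,d=ray(im,rc); return o+d*(z-o[2])/d[2]
def tri(a,ra,b,rb):
    o1,d1=ray(a,ra);o2,d2=ray(b,rb)
    A=np.stack([d1,-d2],1);s=np.linalg.lstsq(A,o2-o1,rcond=None)[0]
    p,q=o1+s[0]*d1,o2+s[1]*d2; return (p+q)/2,np.linalg.norm(p-q)
def proj(im,P):
    T=np.linalg.inv(np.array(im['cam_to_world'])); 
    rv=cv2.Rodrigues(T[:3,:3])[0]
    return cv2.projectPoints(np.array(P,float).reshape(-1,3),rv,T[:3,3],np.array(im['intrinsics']),np.array(im['distortion']))[0][:,0]
E
python3 - <<'E'
from h import *
a=get_image('side');b=get_image('top');save(a,'s1.png');save(b,'t1.png')
both=np.vstack([a['pixels'],b['pixels']])
for n,im in(('side',a),('top',b)):
    print(n,np.round(im['cam_to_world'],2).tolist(),np.round(im['intrinsics'],0).tolist())
    for q in['block_center','jig','end_stop','leaf','hook','tin','hex_key','caliper','oil_bottle_amber','bush_1','marker','tape_roll']:
        print(q,[(round(float(r['score']),2),np.round(r['centre'],1).tolist(),np.round(onz(im,r['centre'],0)[:2]).tolist()) for r in find_in(im,q)[:3]])
o=get_obs();print(o)
E
```

```text
side [[0.46, -0.6, 0.65, -261.96], [-0.89, -0.33, 0.33, -606.33], [0.02, -0.73, -0.69, 1023.59], [0.0, 0.0, 0.0, 1.0]] [[450.0, 0.0, 254.0], [0.0, 450.0, 193.0], [0.0, 0.0, 1.0]]
block_center [(0.86, [154.1, 195.7], [784.0, 159.0]), (0.68, [150.7, 232.0], [865.0, 54.0]), (0.61, [246.0, 218.8], [453.0, -136.0])]
jig [(0.57, [167.0, 157.6], [659.0, 237.0])]
end_stop []
leaf [(0.67, [195.5, 238.7], [669.0, -83.0]), (0.65, [139.0, 147.8], [774.0, 368.0])]
hook [(0.44, [177.1, 191.2], [670.0, 104.0]), (0.25, [238.2, 176.8], [419.0, -10.0])]
tin [(0.78, [213.1, 236.5], [595.0, -116.0]), (0.16, [171.4, 160.1], [644.0, 215.0])]
hex_key []
caliper [(0.82, [277.3, 274.6], [430.0, -329.0]), (0.39, [302.6, 359.8], [463.0, -564.0])]
oil_bottle_amber [(0.73, [237.8, 174.5], [417.0, -3.0]), (0.51, [152.5, 270.0], [922.0, -73.0])]
bush_1 []
marker [(0.68, [303.6, 358.0], [458.0, -561.0])]
tape_roll []
top [[0.01, -0.98, 0.2, 414.69], [-1.0, -0.01, 0.02, -186.22], [-0.02, -0.2, -0.98, 1243.92], [0.0, 0.0, 0.0, 1.0]] [[351.0, 0.0, 256.0], [0.0, 351.0, 193.0], [0.0, 0.0, 1.0]]
block_center [(0.8, [252.
[... 598 characters left out ...]
-147.0]), (0.28, [265.8, 206.3], [404.0, 11.0])]
{'time': 1.3, 'joints': array([ 5.90690195e+01,  2.05562724e+01,  8.65386199e+01, -9.10422644e-04,
        7.29088086e+01, -6.59449022e+00]), 'qvel': array([-0.10413552, -0.08117332,  0.01868556,  0.00724499,  0.00060058,
       -0.00725592]), 'joint_torque': array([ 2.98649655e-03, -5.27577996e+01, -2.79049945e+01, -2.05806091e-04,
        1.82627842e-03, -4.59930931e-06]), 'tcp_pos': array([247.25647922, 546.66382341, 248.28805448]), 'ee_rot': array([1.79999561e+02, 3.77634331e-03, 6.56637773e+01]), 'force': array([ 0.37780601, -1.18188911,  1.19013083]), 'torque': array([-0.003084  ,  0.02569211, -0.00568339]), 'opening': 85.69832281989616}
```

```bash
python3 - <<'E'
import cv2,numpy as np
s=cv2.imread('pics/s1.png')[90:290,90:350];t=cv2.imread('pics/t1.png')[120:290,110:330]
s=cv2.resize(s,None,fx=3,fy=3,interpolation=cv2.INTER_CUBIC);t=cv2.resize(t,None,fx=3.5,fy=3.5,interpolation=cv2.INTER_CUBIC)
cv2.imwrite('pics/s1c.png',s);cv2.imwrite('pics/t1c.png',t);print(s.shape,t.shape)
E
```

```text
(600, 780, 3) (595, 770, 3)
```

View pics/s1c.png

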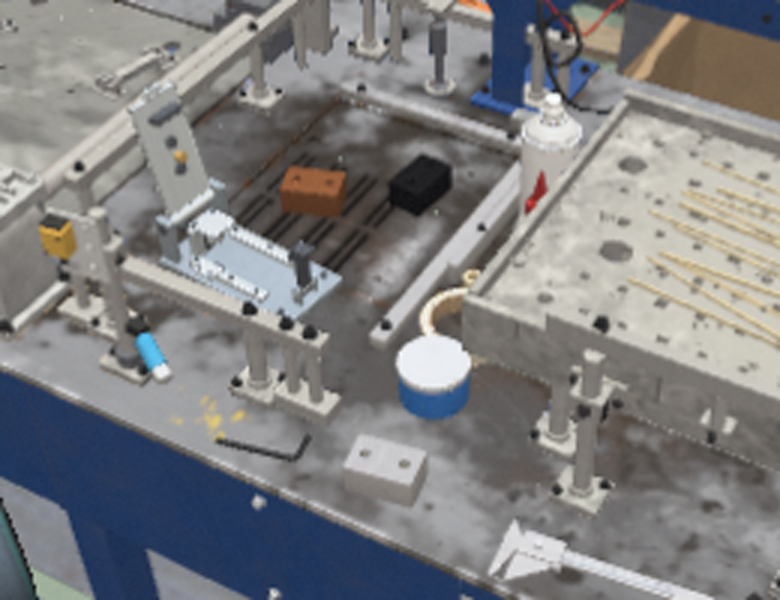

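View pics/t1c.png

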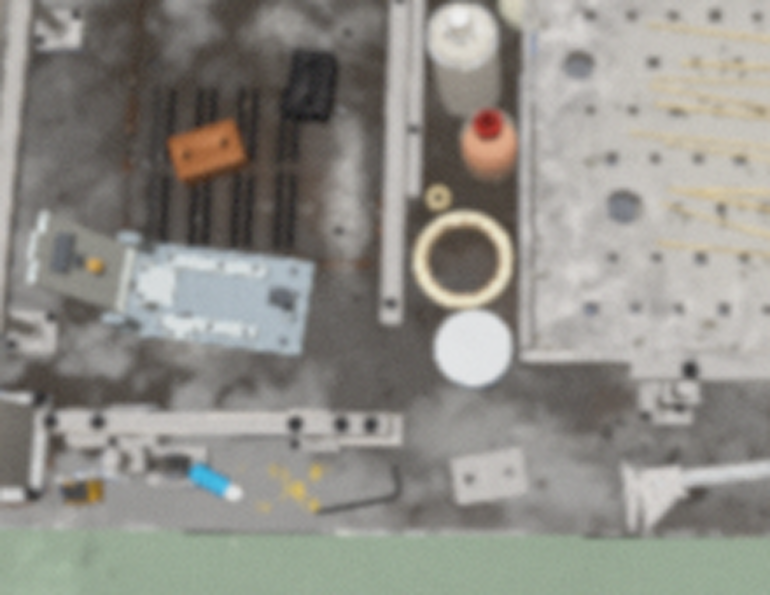

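```bash
python3 - <<'E'
import cv2,numpy as np
s=cv2.imread('pics/s1.png');t=cv2.imread('pics/t1.png')
def c(im,r0,r1,c0,c1,f):
    x=cv2.resize(im[r0:r1,c0:c1],None,fx=f,fy=f,interpolation=cv2.INTER_CUBIC)
    for r in range((r0+9)//10*10,r1,10): cv2.putText(x,str(r),(0,int((r-r0+.5)*f)+4),0,.35,(0,255,0),1);cv2.line(x,(22,int((r-r0+.5)*f)),(28,int((r-r0+.5)*f)),(0,255,0),1)
    for k in range((c0+9)//10*10,c1,10): cv2.putText(x,str(k),(int((k-c0+.5)*f)-10,10),0,.35,(0,255,255),1);cv2.line(x,(int((k-c0+.5)*f),12),(int((k-c0+.5)*f),18),(0,255,255),1)
    return x
A=np.zeros((600,800,3),np.uint8)
x=c(t,176,224,114,204,8);A[:x.shape[0],:x.shape[1]]=x
y=c(t,243,268,233,266,8);A[390:590,:264]=y
y=c(s,230,262,198,240,6.5);A[390:390+y.shape[0],300:300+y.shape[1]]=y[:210]
cv2.imwrite('pics/A.png',A)
cv2.imwrite('pics/B.png',c(s,114,200,130,210,7)[:600])
E
```

```text
(no output)
```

View pics/A.png

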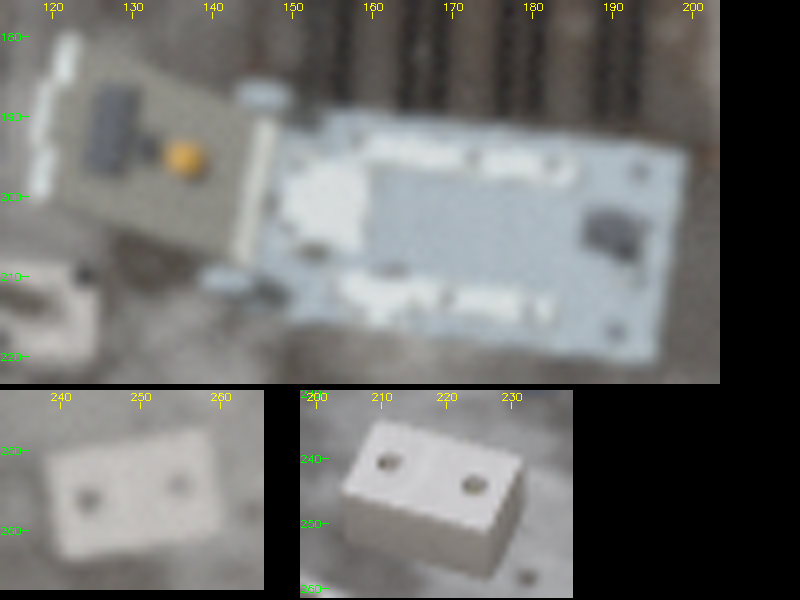

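View pics/B.png

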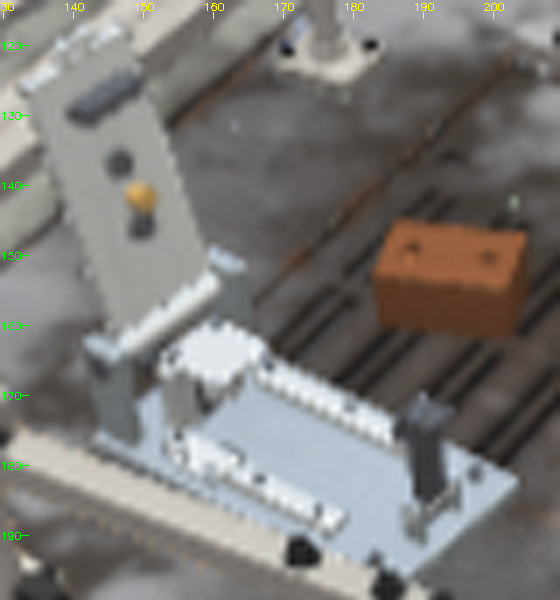

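```bash
cat > fit.py <<'E'
from h import *
from scipy.optimize import least_squares
import pickle
a=get_image('side');b=get_image('top')
pickle.dump([{k:im[k] for k in im} for im in(a,b)],open('cams.pkl','wb'))
def fit(obs,x0,name):
    def W(p,P): 
        c,s=np.cos(p[2]),np.sin(p[2]); P=np.array(P,float); return np.stack([p[0]+c*P[:,0]-s*P[:,1],p[1]+s*P[:,0]+c*P[:,1],P[:,2]+p[3]],1)
    for sel in('both','side','top'):
        o=[(im,P,u) for im,P,u in obs if sel=='both' or im is {'side':a,'top':b}[sel]]
        f=lambda p:np.concatenate([(proj(im,W(p,[P]))[0]-u) for im,P,u in o]+[[p[3]/(1000 if sel=='both' else 1)]])
        r=least_squares(f,x0+[0.],x_scale=[10,10,.1,10],loss='soft_l1'); print(name,sel,np.round(r.x[:2],1),round(np.degrees(r.x[2]),2),'dz',round(r.x[3],1)); 
        if sel=='both': print(np.round(f(r.x)[:-1].reshape(-1,2),1).tolist())
t8=lambda x,y:(x/8+113.5,y/8+175.5); s7=lambda x,y:(x/7+129.5,y/7+113.5)
jig=[(b,(17,-18,62.5),t8(370,162)),(b,(17,18,62.5),t8(362,250)),(b,(-63,-25,28),t8(575,187)),(b,(-63,25,28),t8(556,295)),
(a,(17,-18,62.5),s7(268,350)),(a,(17,18,62.5),s7(228,388)),(a,(55,18,62.5),s7(165,362)),(a,(55,-18,62.5),s7(215,322)),(a,(-63,25,28),s7(345,515))]
fit(jig,[630,200,np.radians(85)],'jig')
tb=lambda x,y:(x/8+232.5,(y-390)/8+242.5); sb=lambda x,y:((x-300)/6.5+197.5,(y-390)/6.5+229.5)
blk=[(b,(22.5,35,17.5),tb(47,462)),(b,(22.5,-35,17.5),tb(207,430)),(b,(-22.5,-35,17.5),tb(222,530)),(b,(-22.5,35,17.5),tb(67,560)),
(a,(-22.5,35,17.5),sb(343,492)),(a,(22.5,35,17.5),sb(380,420)),(a,(22.5,-35,17.5),sb(524,460)),(a,(-22.5,-35,17.5),sb(487,530)),(a,(-22.5,-35,-17.5),sb(490,580))]
# block frame z relative to centre; start dz=17.5
def fb():
    o=[(im,(P[0],P[1],P[2]+17.5),u) for im,P,u in blk]; fit(o,[445,-137,np.radians(11)],'block')
fb()
print('beam front z60',onz(b,(423/3.5+120,300/3.5+110),60),'left beam',onz(b,(200,113),60), 'beam',tri(a,(312/3+90,250/3+90),b,(423/3.5+120,295/3.5+110)))
E
python3 fit.py
```

```text
jig both [621.3 156.1] 83.36 dz -7.1
[[0.8, 0.2], [-0.0, -0.6], [0.0, -0.3], [0.1, -0.0], [0.5, -0.0], [-1.1, 0.2], [-0.5, -0.3], [-0.3, -0.2], [0.1, 0.4]]
jig side [615.4 149.8] 83.53 dz -0.0
jig top [619.3 155. ] 83.87 dz 0.0
block both [ 440.7 -141.3] 10.1 dz -3.0
[[0.0, -0.8], [0.2, -0.3], [0.5, 0.4], [-0.4, 0.1], [-0.6, 0.1], [-0.5, -0.1], [0.0, -0.5], [0.4, 0.3], [0.2, 0.3]]
block side [ 439.  -142.8] 9.11 dz -0.0
block top [ 440.2 -141.2] 11.37 dz -0.0
beam front z60 [487.02127032  39.90108286  60.        ] left beam [625.02616143 337.66762012  60.        ] beam (array([484.47504602,  34.97472513, 107.06564398]), np.float64(1.4018064877633634))
```

```bash
cat >> h.py <<'E'
JX,JY,JW=619.3,155.0,83.7
import json,os
if os.path.exists('jig.json'): JX,JY,JW=json.load(open('jig.json'))
def j2w(x,y,z=0):
    c,s=np.cos(np.radians(JW)),np.sin(np.radians(JW)); return np.array([JX+c*x-s*y,JY+s*x+c*y,z])
def mv(pos,yaw,frm=None,rpy=None):
    "numbers of a row from pose frm=(pos,rpy) to pos, tool down at yaw"
    o=get_obs(); p,r=frm or (o['tcp_pos'],o['ee_rot'])
    A=R.from_euler('xyz',r,degrees=True); B=R.from_euler('xyz',rpy or [180,0,yaw],degrees=True)
    t=(A.inv()*B).as_rotvec(degrees=True)/360; s=A.inv().apply(np.array(pos)-p)/300
    print('row',np.round(np.r_[t,s],4).tolist(),'dist',round(float(np.linalg.norm(s)*300),1),'deg',round(float(np.linalg.norm(t)*360),1))
E
python3 - <<'E'
from h import *
mv([480,230,250],10.7)
v=([480,230,250],[180,0,10.7])
by=np.array([-np.sin(np.radians(10.7)),np.cos(np.radians(10.7))]); g=np.array([440,-141.5])-10*by; print(g)
mv([g[0],g[1],120],10.7,v)
E
```

```text
row [0.0, 0.0, 0.1527, -0.642, 1.1418, -0.0057] dist 393.0 deg 55.0
[ 441.85666615 -151.32612797]
row [0.0, 0.0, 0.0, -0.3609, 1.2254, 0.4333] dist 404.7 deg 0.0
```

>>> play_rows:
  increments:
    - [[0,0,0.1527,-0.514,0.913,0,0],[0,0,0.1527,-0.514,0.913,0,0],[0,0,0.1527,-0.514,0.913,0,0],[0,0,0.1527,-0.514,0.913,0,0],[0,0,0.1527,-0.514,0.913,0,0],[0,0,0.1527,-0.514,0.913,0,0],[0,0,0.1527,-0.514,0.913,0,0],[0,0,0.1527,-0.514,0.913,0,0]]
  force: 60

```text
time: 2.2
tcp_pos: [434.9, 291.3, 248.4]
ee_rot: [180.0, -0.0, 10.4]
force: [-0.7, -0.2, -0.4]
opening: 85.0
```

```bash
python3 - <<'E'
from h import *
o=get_obs();print(o['tcp_pos'],o['ee_rot'],o['time'])
mv([445,50,200],10.7); v=([445,50,200],[180,0,10.7])
mv([441.9,-151.3,110],10.7,v)
E
```

```text
[434.87866774 291.33306842 248.43699934] [ 1.79975480e+02 -3.47087105e-02  1.04231532e+01] 2.2
row [0.0001, -0.0001, -0.0008, -0.1125, 0.7972, 0.1617] dist 246.4 deg 0.3
row [0.0, 0.0, 0.0, -0.1347, 0.6574, 0.3] dist 220.5 deg 0.0
```

>>> play_rows:
  increments:
    - [[0,0,0,-0.1125,0.797,0.16,0],[0,0,0,-0.1125,0.797,0.16,0],[0,0,0,-0.1125,0.797,0.16,0],[0,0,0,-0.1125,0.797,0.16,0],[0,0,0,-0.1125,0.797,0.16,0],[0,0,0,-0.1125,0.797,0.16,0]]

```text
time: 2.8
tcp_pos: [443.9, 48.6, 199.5]
ee_rot: [179.9, 0.1, 10.5]
force: [0.3, 0.3, 0.6]
opening: 85.4
```

>>> play_rows:
  increments:
    - [[0,0,0,-0.135,0.658,0.3,0],[0,0,0,-0.135,0.658,0.3,0],[0,0,0,-0.135,0.658,0.3,0],[0,0,0,-0.135,0.658,0.3,0],[0,0,0,-0.135,0.658,0.3,0],[0,0,0,-0.135,0.658,0.3,0]]

```text
time: 3.4
tcp_pos: [441.7, -150.3, 109.4]
ee_rot: [-180.0, 0.0, 10.6]
force: [0.1, 0.5, 0.6]
opening: 85.6
```

```bash
python3 - <<'E'
from h import *
o=get_obs();print(o['tcp_pos'],o['ee_rot'],o['time'])
mv([441.9,-151.3,29],10.7)
a=get_image('side');b=get_image('top')
A=np.hstack([cv2.resize(a['pixels'][190:290,170:270],None,fx=4,fy=4,interpolation=cv2.INTER_CUBIC),cv2.resize(b['pixels'][205:305,200:300],None,fx=4,fy=4,interpolation=cv2.INTER_CUBIC)])
cv2.imwrite('pics/g1.png',A[:,:,::-1])
E
```

```text
[ 441.70592502 -150.31765846  109.36691888] [-1.79963453e+02  4.27531462e-02  1.06205063e+01] 3.4
row [-0.0001, 0.0001, -0.0002, 0.0002, 0.0035, 0.2679] dist 80.4 deg 0.1
```

View pics/g1.png

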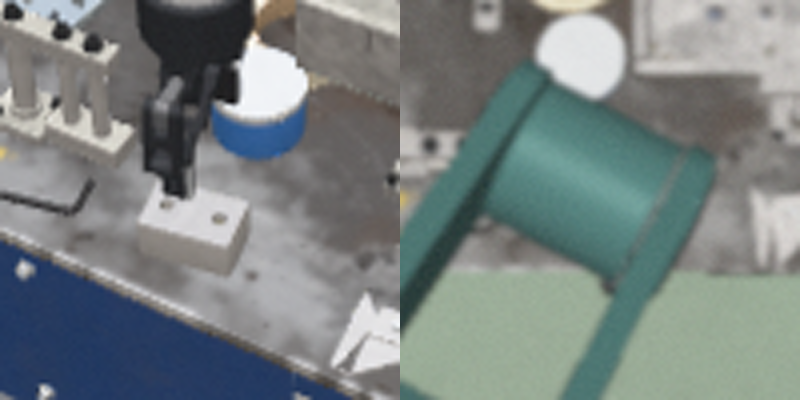

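```bash
python3 - <<'E'
from h import *
a=get_image('side');o=get_obs()
y=np.radians(10.6);tx=np.array([np.cos(y),np.sin(y),0]);p=o['tcp_pos']
for k in(-43,0,43): print(k,(proj(a,p+tx*k+[0,0,-8])[0]-[170,190])*4,(proj(a,p+tx*k+[0,0,-95])[0]-[170,190])*4)
E
```

```text
-43 [174.1082804  191.30281154] [179.69217642 272.22373202]
0 [196.23665821 146.16547447] [200.64902936 227.364708  ]
43 [217.33998237 103.12999374] [220.68376794 184.48487538]
```

>>> play_rows:
  increments:
    - [[0,0,0,0.001,0.0,0.14,0],[0,0,0,0.001,0.0,0.268,0],[0,0,0,0.001,0.0,0.268,0],[0,0,0,0.001,0.0,0.268,1],[0,0,0,0.001,0.0,0.268,1],[0,0,0,0.001,0.0,0.268,1],[0,0,0,0.001,0.0,0.268,1],[0,0,0,0.001,0.0,0.268,1]]
  force: 60

```text
time: 4.35
tcp_pos: [441.8, -149.4, 32.0]
ee_rot: [179.9, -0.1, 10.7]
force: [-2.2, 1.8, 10.0]
opening: 43.7
```

>>> play_rows:
  increments:
    - [[0,0,0,0,0,0,1],[0,0,0,0,0,0,1]]

```text
time: 4.55
tcp_pos: [441.7, -149.4, 32.0]
ee_rot: [179.9, -0.1, 10.7]
force: [-3.9, 1.7, 10.3]
opening: 43.7
```

>>> play_rows:
  increments:
    - [[0,0,0,0,0,-0.05,1],[0,0,0,0,0,-0.2,1],[0,0,0,0,0,-0.36,1],[0,0,0,0,0,-0.5,1],[0,0,0,0,0,-0.56,1],[0,0,0,0,0,-0.56,1]]

```text
time: 5.15
tcp_pos: [443.4, -150.2, 201.7]
ee_rot: [179.7, -0.4, 10.7]
force: [0.3, -0.9, -6.0]
opening: 43.8
```

```bash
python3 - <<'E'
from h import *
o=get_obs();print(o['tcp_pos'],o['ee_rot'],o['time'],o['force'],o['opening'])
t=j2w(-44.5,0,150);print(t);mv(t,-6.3)
E
```

```text
[ 443.35328994 -150.20317876  201.69949142] [179.71722916  -0.36212587  10.69018621] 5.15 [ 0.26743541 -0.90727816 -5.9879172 ] 43.81407180630386
[614.41682316 110.76873748 150.        ]
row [0.0006, -0.0011, 0.0472, 0.7206, -0.7499, 0.1732] dist 316.3 deg 17.0
```

>>> play_rows:
  increments:
    - [[0,0,0.0236,0.36,-0.375,0,1],[0,0,0.0236,0.36,-0.375,0,1],[0,0,0.0236,0.36,-0.375,0,1],[0,0,0.0472,0.72,-0.75,0.1,1],[0,0,0.0472,0.72,-0.75,0.17,1],[0,0,0.0472,0.72,-0.75,0.17,1],[0,0,0.0472,0.72,-0.75,0.17,1],[0,0,0.0472,0.72,-0.75,0.17,1]]

```text
time: 5.95
tcp_pos: [611.8, 115.3, 143.2]
ee_rot: [-180.0, 0.2, -6.1]
force: [-0.6, -0.3, -6.7]
opening: 43.7
```

>>> play_rows:
  increments:
    - [[0,0,0,0,0,0,1],[0,0,0,0,0,0,1]]

```text
time: 6.15
tcp_pos: [610.6, 111.0, 145.9]
ee_rot: [179.9, 0.2, -6.3]
force: [0.7, -0.2, -6.4]
opening: 43.8
```

```bash
python3 - <<'E'
from h import *
import pickle
o=get_obs();print(o['tcp_pos'],o['ee_rot'],o['time'],o['force'],o['opening'])
a=get_image('side');b=get_image('top');pickle.dump((a,b,o),open('c2.pkl','wb'))
def c(im,r0,r1,c0,c1,f):
    x=cv2.resize(im['pixels'][r0:r1,c0:c1,::-1],None,fx=f,fy=f,interpolation=cv2.INTER_CUBIC)
    for r in range((r0+9)//10*10,r1,10): cv2.putText(x,str(r),(0,int((r-r0+.5)*f)+4),0,.35,(0,255,0),1)
    for k in range((c0+9)//10*10,c1,10): cv2.putText(x,str(k),(int((k-c0+.5)*f)-10,10),0,.35,(0,255,255),1)
    return x
A=np.zeros((600,800,3),np.uint8)
x=c(a,115,200,140,215,7);A[:595,:525]=x
y=c(b,160,235,140,200,4.5);A[:y.shape[0],528:528+y.shape[1]]=y[:,:272]
cv2.imwrite('pics/p2.png',A)
E
```

```text
[610.57684897 110.98797801 145.91563511] [ 1.79944766e+02  1.50021884e-01 -6.32481156e+00] 6.15 [ 0.72786753 -0.19888208 -6.41098311] 43.82974554936415
```

View pics/p2.png

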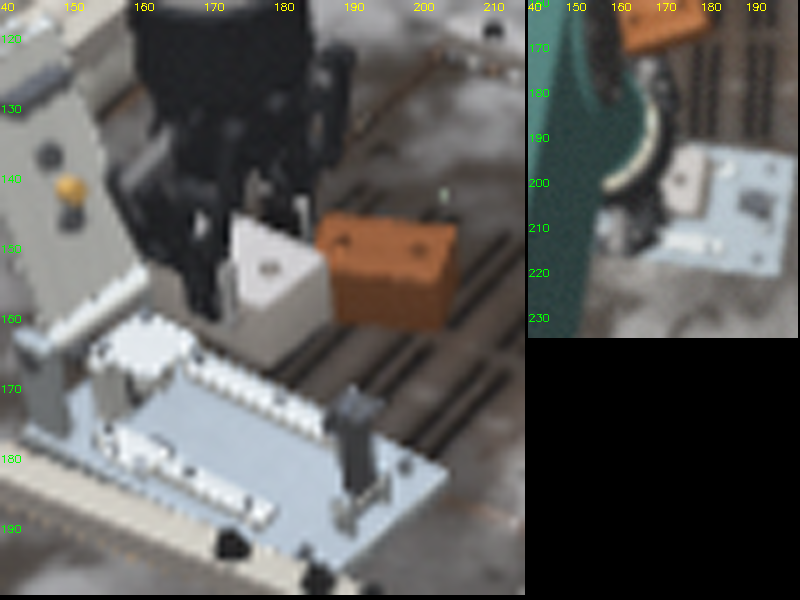

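```bash
python3 - <<'E'
from h import *
import pickle
a,b,o=pickle.load(open('c2.pkl','rb'))
p=o['tcp_pos'];y=np.radians(o['ee_rot'][2]);ux=-np.array([-np.sin(y),np.cos(y),0])*-1 # jig x dir
uy=np.array([-np.cos(y),-np.sin(y),0])
C=p+8.1*ux+[0,0,-14.5];print('ux',ux,'C',C)
px={(-35,-22.5,17.5):(327,260),(-35,22.5,17.5):(265,312),(-35,-22.5,-17.5):(333,328),(-35,22.5,-17.5):(267,370)}
for k,v in px.items():
    q=(proj(a,C+k[0]*ux+k[1]*uy+[0,0,k[2]])[0]-[139.5,114.5])*7; print(k,np.round(q),v)
c=proj(b,[C-35*ux-22.5*uy+[0,0,17.5],C-35*ux+22.5*uy+[0,0,17.5]]); print('top',np.round((c-[139.5,159.5])*4.5+[528,0]))
# px per mm near the jig in side
for d in np.eye(3)*10: print(np.round((proj(a,C+d)-proj(a,C))[0]*7,1))
# jig predictions side, top
for nm,P in dict(h1=(17,-18,62.5),h2=(17,18,62.5),h3=(55,18,62.5),h4=(55,-18,62.5),r=(-63,25,28)).items():
    print(nm,np.round((proj(a,j2w(*P))[0]-[129.5,113.5])*7))
E
```

```text
ux [0.11016473 0.99391334 0.        ] C [611.46918327 119.03867608 131.41563511]
(-35, -22.5, 17.5) [327. 257.] (327, 260)
(-35, 22.5, 17.5) [261. 309.] (265, 312)
(-35, -22.5, -17.5) [334. 317.] (333, 328)
(-35, 22.5, -17.5) [269. 370.] (267, 370)
top [[708. 156.]
 [697. 218.]]
[ 12.8 -12.1]
[-18.3  -6.7]
[ -2.3 -17.5]
h1 [269. 341.]
h2 [218. 381.]
h3 [158. 352.]
h4 [210. 312.]
r [345. 510.]
```

```bash
echo '[617.5,152.5,83.6]'>jig.json; python3 - <<'E'
from h import *
o=get_obs();t=j2w(-46,0,66);print(t);mv(t,-6.4)
E
```

```text
[612.37242912 106.78667572  66.        ]
row [0.0001, 0.0001, 0.0001, 0.0052, 0.0124, 0.2694] dist 80.9 deg 0.1
```

>>> play_rows:
  increments:
    - [[0,0,0,0.005,0.0125,0.1,1],[0,0,0,0.005,0.0125,0.2,1],[0,0,0,0.005,0.0125,0.269,1],[0,0,0,0.005,0.0125,0.269,1],[0,0,0,0.005,0.0125,0.269,1]]

```text
time: 6.75
tcp_pos: [613.2, 107.2, 66.7]
ee_rot: [180.0, 0.0, -6.4]
force: [1.2, 0.2, -6.6]
opening: 43.8
```

```bash
cat > v.py <<'E'
from h import *
import pickle,sys
def c(im,r0,r1,c0,c1,f):
    x=cv2.resize(im['pixels'][r0:r1,c0:c1,::-1],None,fx=f,fy=f,interpolation=cv2.INTER_CUBIC)
    for r in range((r0+9)//10*10,r1,10): cv2.putText(x,str(r),(0,int((r-r0+.5)*f)+4),0,.35,(0,255,0),1)
    for k in range((c0+9)//10*10,c1,10): cv2.putText(x,str(k),(int((k-c0+.5)*f)-10,10),0,.35,(0,255,255),1)
    return x
E
python3 - <<'E'
from v import *
o=get_obs();print(o['tcp_pos'],o['ee_rot'],o['time'],o['force'])
a=get_image('side');b=get_image('top');pickle.dump((a,b,o),open('c3.pkl','wb'))
A=np.zeros((560,800,3),np.uint8)
x=c(a,140,200,145,205,9);A[:540,:540]=x
y=c(b,180,230,155,205,5);A[:250,545:795]=y
cv2.imwrite('pics/p3.png',A)
E
```

```text
[613.15423877 107.20243763  66.70856747] [ 1.79992556e+02  5.15452125e-03 -6.35923713e+00] 6.75 [ 1.17579768  0.15502321 -6.64916963]
```

View pics/p3.png

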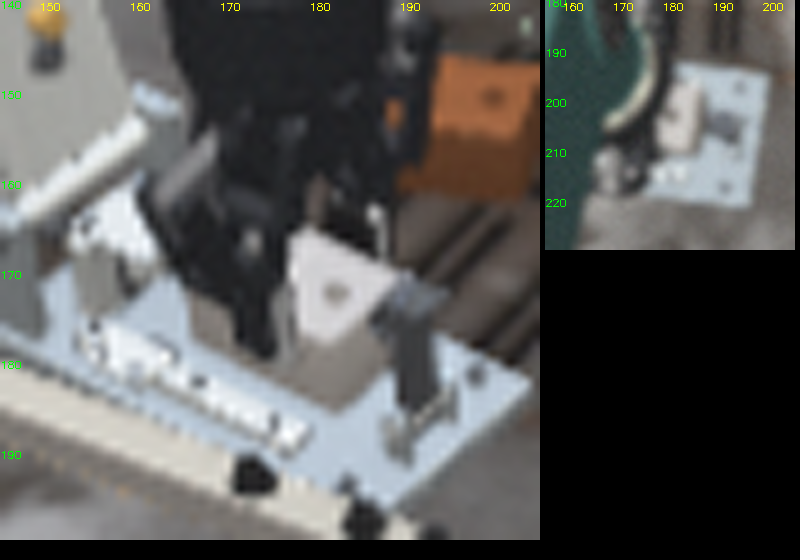

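```bash
python3 - <<'E'
from h import *
import pickle
a0,b0=pickle.load(open('cams.pkl','rb'));a,b,o=pickle.load(open('c3.pkl','rb'))
def prof(im,z,ys,xs):
    out=[]
    for y in ys:
        q=proj(im,[j2w(x,y,z) for x in xs]).astype(np.float32)
        v=cv2.remap(im['pixels'],q[:,:1],q[:,1:],cv2.INTER_LINEAR)[:,0].mean(0); out.append(v)
    return np.array(out)
ys=np.arange(10,46,2.)
p=prof(a0,28,ys,np.linspace(-55,-10,30)); print('rail');print([(y,*map(int,v)) for y,v in zip(ys,p)])
ys=np.arange(-42,-8,2.)
p=prof(a0,28,ys,np.linspace(-30,0,30)); print('far rail');print([(y,*map(int,v)) for y,v in zip(ys,p)])
ys=np.arange(8,40,2.)
p=prof(a,34.7,ys,np.linspace(-70,-50,20)); print('blk');print([(y,*map(int,v)) for y,v in zip(ys,p)])
p=prof(a0,34.7,ys,np.linspace(-70,-50,20)); print('same place, empty');print([(y,*map(int,v)) for y,v in zip(ys,p)])
c,s=np.cos(np.radians(JW)),np.sin(np.radians(JW));d=o['tcp_pos'][:2]-[JX,JY];print('tcp in jig',c*d[0]+s*d[1],-s*d[0]+c*d[1])
b_=prof(b0,28,np.arange(-44,46,2.),np.linspace(-55,-10,30));print('top',[(y,*map(int,v)) for y,v in zip(np.arange(-44,46,2.),b_)])
E
```

```text
rail
[(np.float64(10.0), 180, 194, 207), (np.float64(12.0), 181, 194, 208), (np.float64(14.0), 181, 194, 208), (np.float64(16.0), 181, 194, 207), (np.float64(18.0), 181, 194, 207), (np.float64(20.0), 181, 194, 207), (np.float64(22.0), 183, 196, 209), (np.float64(24.0), 189, 202, 213), (np.float64(26.0), 197, 207, 216), (np.float64(28.0), 199, 206, 213), (np.float64(30.0), 197, 204, 209), (np.float64(32.0), 201, 207, 212), (np.float64(34.0), 205, 211, 215), (np.float64(36.0), 196, 201, 204), (np.float64(38.0), 177, 181, 183), (np.float64(40.0), 161, 166, 168), (np.float64(42.0), 158, 165, 170), (np.float64(44.0), 166, 176, 185)]
far rail
[(np.float64(-42.0), 102, 102, 102), (np.float64(-40.0), 134, 138, 142), (np.float64(-38.0), 163, 170, 175), (np.float64(-36.0), 185, 193, 198), (np.float64(-34.0), 197, 204, 210), (np.float64(-32.0), 204, 211, 216), (np.float64(-30.0), 213, 220, 224), (np.float64(-28.0), 217, 222, 226), (np.float64(-26.0), 206, 210, 213), (np.float64(-24.0), 186, 190, 192), (np.float64(-22.0), 167, 172, 173), (np.float64(-20.0), 160, 167, 171), (np.float64(-18.0), 16
[... 2241 characters left out ...]
), (np.float64(6.0), 173, 184, 192), (np.float64(8.0), 173, 184, 192), (np.float64(10.0), 173, 184, 192), (np.float64(12.0), 172, 183, 192), (np.float64(14.0), 172, 183, 191), (np.float64(16.0), 172, 183, 192), (np.float64(18.0), 172, 184, 191), (np.float64(20.0), 176, 186, 193), (np.float64(22.0), 183, 192, 197), (np.float64(24.0), 191, 199, 203), (np.float64(26.0), 196, 204, 206), (np.float64(28.0), 199, 206, 208), (np.float64(30.0), 199, 205, 207), (np.float64(32.0), 196, 202, 204), (np.float64(34.0), 190, 197, 199), (np.float64(36.0), 181, 189, 192), (np.float64(38.0), 175, 184, 189), (np.float64(40.0), 171, 181, 187), (np.float64(42.0), 167, 178, 184), (np.float64(44.0), 163, 173, 179)]
```

>>> play_rows:
  increments:
    - [[0,0,0,-0.0053,0,0,1],[0,0,0,-0.0053,0,0.015,1],[0,0,0,-0.0053,0,0.032,1],[0,0,0,-0.0053,0,0.032,1]]

```text
time: 7.25
tcp_pos: [610.9, 108.0, 55.9]
ee_rot: [180.0, 0.1, -6.3]
force: [-0.4, -0.8, -5.7]
opening: 43.6
```

>>> play_rows:
  increments:
    - [[0,0,0,0,0,0.008,1],[0,0,0,0,0,0.011,1],[0,0,0,0,0,0.011,1]]

```text
time: 7.55
tcp_pos: [611.5, 108.1, 53.0]
ee_rot: [180.0, 0.0, -6.3]
force: [0.2, -0.4, -6.6]
opening: 43.6
```

>>> play_rows:
  increments:
    - [[0,0,0,0,0,0.004,1],[0,0,0,0,0,0.006,1],[0,0,0,0,0,0.006,1]]

```text
time: 7.85
tcp_pos: [611.8, 108.0, 52.1]
ee_rot: [180.0, -0.0, -6.3]
force: [-1.7, -0.9, 0.8]
opening: 43.6
```

>>> play_rows:
  increments:
    - [[0,0,0,0,-0.01,-0.003,1],[0,0,0,0,-0.022,-0.003,1],[0,0,0,0,-0.034,-0.003,1],[0,0,0,0,-0.046,-0.003,1],[0,0,0,0,-0.05,-0.003,1],[0,0,0,0,-0.05,-0.003,1]]

```text
time: 8.45
tcp_pos: [615.4, 123.4, 52.5]
ee_rot: [-180.0, -0.2, -6.3]
force: [5.7, -0.1, -8.9]
opening: 43.7
```

```bash
python3 - <<'E'
from h import *
def J(p):
    c,s=np.cos(np.radians(JW)),np.sin(np.radians(JW));d=p[:2]-[JX,JY];return c*d[0]+s*d[1],-s*d[0]+c*d[1]
o=get_obs();print(o['tcp_pos'],o['ee_rot'],J(o['tcp_pos']),J(o['force']+np.array([JX,JY,0])),o['force'])
E
```

```text
[615.37073919 123.39387345  52.52119156] [-179.96037208   -0.22045849   -6.30675274] (np.float64(-29.162081245954592), np.float64(-1.1284377642492265)) (np.float64(0.5353240294848058), np.float64(-5.649407457862557)) [ 5.67387189 -0.09774557 -8.9271738 ]
```

>>> play_rows:
  increments:
    - [[0,0,0,0,-0.008,0,1],[0,0,0,0,-0.014,0,1],[0,0,0,0,-0.014,0,1]]

```text
time: 8.75
tcp_pos: [615.9, 127.6, 52.5]
ee_rot: [-180.0, -0.2, -6.3]
force: [5.4, 0.7, -9.3]
opening: 43.4
```

>>> play_rows:
  increments:
    - [[0,0,0,0,-0.005,0,1],[0,0,0,0,-0.01,0,1],[0,0,0,0,-0.01,0,1]]

```text
time: 9.05
tcp_pos: [616.2, 130.6, 52.5]
ee_rot: [-180.0, -0.2, -6.3]
force: [4.7, 0.2, -9.5]
opening: 44.0
```

>>> play_rows:
  increments:
    - [[0,0,0,0,-0.005,0,1],[0,0,0,0,-0.007,0,1],[0,0,0,0,-0.007,0,1]]

```text
time: 9.35
tcp_pos: [616.4, 132.6, 52.5]
ee_rot: [-180.0, -0.2, -6.3]
force: [5.8, -0.0, -10.2]
opening: 43.8
```

>>> play_rows:
  increments:
    - [[0,0,0,0,-0.0035,0,1],[0,0,0,0,-0.0035,0,1]]

```text
time: 9.55
tcp_pos: [616.5, 133.6, 52.5]
ee_rot: [-180.0, -0.2, -6.3]
force: [4.5, 0.8, -9.1]
opening: 43.7
```

>>> play_rows:
  increments:
    - [[0,0,0,0,-0.0035,0,1],[0,0,0,0,-0.0035,0,1]]

```text
time: 9.75
tcp_pos: [616.6, 134.6, 52.5]
ee_rot: [-180.0, -0.2, -6.3]
force: [4.2, -0.9, -9.4]
opening: 44.0
```

>>> play_rows:
  increments:
    - [[0,0,0,0,-0.0035,0,1],[0,0,0,0,-0.0035,0,1]]

```text
time: 9.95
tcp_pos: [616.8, 135.7, 52.5]
ee_rot: [-180.0, -0.2, -6.3]
force: [5.2, -0.1, -9.4]
opening: 43.9
```

>>> play_rows:
  increments:
    - [[0,0,0,0,-0.0035,0,1],[0,0,0,0,-0.0035,0,1]]

```text
time: 10.15
tcp_pos: [616.9, 136.7, 52.5]
ee_rot: [-180.0, -0.2, -6.3]
force: [5.5, -0.6, -9.6]
opening: 43.5
```

>>> play_rows:
  increments:
    - [[0,0,0,0,-0.0035,0,1],[0,0,0,0,-0.0035,0,1]]

```text
time: 10.35
tcp_pos: [617.0, 137.8, 52.5]
ee_rot: [-180.0, -0.2, -6.3]
force: [5.6, 0.1, -10.9]
opening: 43.6
```

>>> play_rows:
  increments:
    - [[0,0,0,0,-0.0035,0,1],[0,0,0,0,-0.0035,0,1]]

```text
time: 10.55
tcp_pos: [617.1, 138.8, 52.5]
ee_rot: [-180.0, -0.2, -6.3]
force: [5.5, -0.5, -10.0]
opening: 44.1
```

>>> play_rows:
  increments:
    - [[0,0,0,0,-0.0035,0,1],[0,0,0,0,-0.0035,0,1]]

```text
time: 10.75
tcp_pos: [617.2, 139.8, 52.5]
ee_rot: [-180.0, -0.2, -6.3]
force: [5.0, 0.1, -9.1]
opening: 43.5
```

>>> play_rows:
  increments:
    - [[0,0,0,0,-0.0035,0,1],[0,0,0,0,-0.0035,0,1]]

```text
time: 10.95
tcp_pos: [617.3, 140.9, 52.4]
ee_rot: [-180.0, -0.2, -6.3]
force: [6.0, -0.5, -8.9]
opening: 43.6
```

>>> play_rows:
  increments:
    - [[0,0,0,0,-0.0035,0,1],[0,0,0,0,-0.0035,0,1]]

```text
time: 11.15
tcp_pos: [617.4, 142.0, 52.5]
ee_rot: [-180.0, -0.2, -6.3]
force: [6.0, -0.1, -8.9]
opening: 43.5
```

>>> play_rows:
  increments:
    - [[0,0,0,0,-0.0035,0,1],[0,0,0,0,-0.0035,0,1]]

```text
time: 11.35
tcp_pos: [617.6, 143.0, 52.5]
ee_rot: [-180.0, -0.2, -6.3]
force: [4.7, -1.5, -10.4]
opening: 43.3
```

>>> play_rows:
  increments:
    - [[0,0,0,0,-0.0035,0,1],[0,0,0,0,-0.0035,0,1]]

```text
time: 11.55
tcp_pos: [617.7, 144.1, 52.4]
ee_rot: [-180.0, -0.2, -6.3]
force: [6.1, 0.9, -9.6]
opening: 43.6
```

>>> play_rows:
  increments:
    - [[0,0,0,0,-0.0035,0,1],[0,0,0,0,-0.0035,0,1]]

```text
time: 11.75
tcp_pos: [617.8, 145.1, 52.5]
ee_rot: [-180.0, -0.2, -6.3]
force: [4.8, -0.2, -10.2]
opening: 43.7
```

>>> play_rows:
  increments:
    - [[0,0,0,0,-0.0035,0,1],[0,0,0,0,-0.0035,0,1]]

```text
time: 11.95
tcp_pos: [617.9, 146.1, 52.4]
ee_rot: [-180.0, -0.2, -6.3]
force: [6.3, -0.5, -10.4]
opening: 43.8
```

>>> play_rows:
  increments:
    - [[0,0,0,0,-0.0035,0,1],[0,0,0,0,-0.0035,0,1]]

```text
time: 12.15
tcp_pos: [617.9, 146.7, 52.4]
ee_rot: [180.0, -0.2, -6.3]
force: [5.4, -2.5, -9.2]
opening: 43.9
```

>>> play_rows:
  increments:
    - [[0,0,0,0,-0.0017,0,1],[0,0,0,0,-0.0017,0,1]]

```text
time: 12.35
tcp_pos: [618.0, 146.8, 52.5]
ee_rot: [180.0, -0.2, -6.3]
force: [6.1, -4.0, -9.8]
opening: 43.5
```

>>> play_rows:
  increments:
    - [[0,0,0,0,-0.0035,0,1],[0,0,0,0,-0.0035,0,1]]

```text
time: 12.55
tcp_pos: [618.0, 146.8, 52.6]
ee_rot: [179.9, -0.2, -6.3]
force: [5.5, -8.0, -7.8]
opening: 43.9
```

>>> play_rows:
  increments:
    - [[0,0,0,0,-0.0025,0.004,1],[0,0,0,0,-0.0025,0.004,1],[0,0,0,0,-0.0025,0.004,1]]

```text
time: 12.85
tcp_pos: [618.0, 146.8, 52.2]
ee_rot: [179.8, -0.2, -6.2]
force: [2.2, -10.1, 0.1]
opening: 43.9
```

>>> play_rows:
  increments:
    - [[0,0,0,0,-0.0022,0,1],[0,0,0,0,-0.0022,0,1],[0,0,0,0,-0.0022,0,1]]

```text
time: 13.15
tcp_pos: [618.0, 146.9, 52.2]
ee_rot: [179.8, -0.2, -6.2]
force: [2.8, -13.6, -0.0]
opening: 43.6
```

>>> play_rows:
  increments:
    - [[0,0,0,0,0,0,0.25],[0,0,0,0,0,0,0.25],[0,0,0,0,0,0,0.25],[0,0,0,0,0,0,0.25]]

```text
time: 13.55
tcp_pos: [616.1, 150.3, 51.3]
ee_rot: [-180.0, 0.0, -6.3]
force: [-0.2, 0.7, -1.1]
opening: 64.2
```

```bash
python3 - <<'E'
from h import *
o=get_obs();print(o['tcp_pos'],o['ee_rot'],o['force'],o['opening'])
E
```

```text
[616.11035326 150.2733434   51.34102996] [-1.79986754e+02  1.13550072e-03 -6.28085897e+00] [-0.19165329  0.65518434 -1.07552989] 64.17898983038658
```

>>> play_rows:
  increments:
    - [[0,0,0,0,0.01,-0.1,0.25],[0,0,0,0,0.02,-0.25,0.25],[0,0,0,0,0.02,-0.4,1],[0,0,0,0,0.02,-0.55,1],[0,0,0,0,0.02,-0.7,1],[0,0,0,0,0.02,-0.83,1],[0,0,0,0,0.02,-0.83,1]]

```text
time: 14.25
tcp_pos: [618.8, 144.7, 307.3]
ee_rot: [-179.8, -0.7, -6.3]
force: [0.9, 0.4, -0.0]
opening: 0.1
```

```bash
echo '[617.2,152.5,83.6]'>jig.json; python3 - <<'E'
from v import *
o=get_obs();print(o['tcp_pos'],o['ee_rot'],o['force'],o['opening'],o['time'])
t=j2w(150,0,295);print(t);mv(t,-6.4)
v=(t,[180,0,-6.4]);mv(j2w(150,0,182),-6.4,v);
a=get_image('side');b=get_image('top');pickle.dump((a,b,o),open('c4.pkl','wb'))
A=np.zeros((600,800,3),np.uint8)
A[:560,:490]=c(a,115,195,130,200,7)
y=c(b,175,225,110,171,5);A[:250,492:492+305]=y
cv2.imwrite('pics/p4.png',A)
E
```

```text
[618.78258473 144.68146383 307.30282295] [-179.834323     -0.66420645   -6.27272198] [ 0.94760624  0.38833233 -0.03674683] 0.12587893565742247 14.25
[633.92033983 301.56518787 295.        ]
row [-0.0005, -0.0018, 0.0004, -0.0075, -0.5252, 0.0424] dist 158.1 deg 0.7
row [0.0, 0.0, 0.0, 0.0, -0.0, 0.3767] dist 113.0 deg 0.0
```

View pics/p4.png

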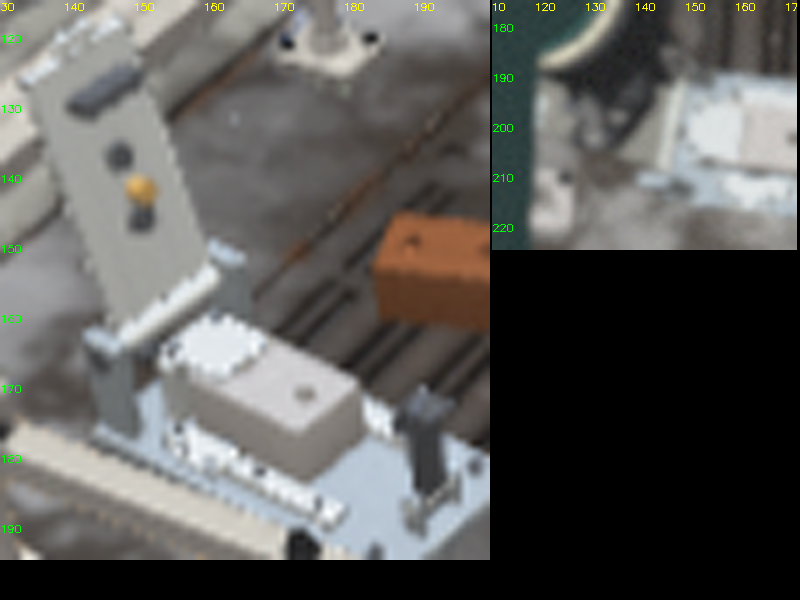

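>>> play_rows:
  increments:
    - [[0,0,0,-0.007,-0.525,0,1],[0,0,0,-0.007,-0.525,0,1],[0,0,0,-0.007,-0.525,0,1],[0,0,0,-0.007,-0.525,0.03,1],[0,0,0,-0.007,-0.525,0.04,1],[0,0,0,-0.007,-0.525,0.04,1]]

```text
time: 14.95
tcp_pos: [629.4, 299.3, 285.6]
ee_rot: [179.8, 0.2, -6.3]
force: [-0.2, -0.4, 0.4]
opening: -0.2
```

```bash
python3 - <<'E'
from h import *
o=get_obs();print(o['tcp_pos'],o['ee_rot'],o['force'],o['time'])
mv(j2w(150,0,182),-6.4)
def J(p):
    c,s=np.cos(np.radians(JW)),np.sin(np.radians(JW));d=p[:2]-[JX,JY];return c*d[0]+s*d[1],-s*d[0]+c*d[1]
print(J(o['tcp_pos']))
for th in(1.87,1.7,1.57,1.4,1.25,1.1,1.0,.9,.8):
    z=165-68; r=(z-4*np.cos(th))/np.sin(th); x=66-r*np.cos(th)+4*np.sin(th)
    if th>1.571: x=66-142*np.cos(th)+4*np.sin(th)
    print(th,'r',round(r),'fingerface x',round(x),'tcp x',round(x+11))
E
```

```text
[629.42897675 299.3367757  285.6027967 ] [179.82785332   0.23545519  -6.29463155] [-0.20656595 -0.38541236  0.35428742] 14.95
row [0.0005, 0.0007, 0.0003, 0.0155, -0.0101, 0.3453] dist 103.7 deg 0.3
(np.float64(147.28482802392514), np.float64(4.2149738184546965))
1.87 r 103 fingerface x 112 tcp x 123
1.7 r 98 fingerface x 88 tcp x 99
1.57 r 97 fingerface x 70 tcp x 81
1.4 r 98 fingerface x 53 tcp x 64
1.25 r 101 fingerface x 38 tcp x 49
1.1 r 107 fingerface x 21 tcp x 32
1.0 r 113 fingerface x 8 tcp x 19
0.9 r 121 fingerface x -6 tcp x 5
0.8 r 131 fingerface x -23 tcp x -12
```

>>> play_rows:
  increments:
    - [[0,0,0,0.012,0,0.15,1],[0,0,0,0.012,0,0.3,1],[0,0,0,0.012,0,0.345,1],[0,0,0,0.012,0,0.345,1]]

```text
time: 15.35
tcp_pos: [632.6, 298.0, 182.2]
ee_rot: [179.8, 0.3, -6.4]
force: [0.2, 0.5, 0.9]
opening: -0.0
```

>>> play_rows:
  increments:
    - [[0,0,0,0,0.02,0,1],[0,0,0,0,0.045,0,1],[0,0,0,0,0.075,0,1],[0,0,0,0,0.105,0,1],[0,0,0,0,0.135,0,1],[0,0,0,0,0.165,0,1],[0,0,0,0,0.195,0,1],[0,0,0,0,0.22,0,1]]

```text
time: 16.15
tcp_pos: [627.3, 233.8, 185.2]
ee_rot: [-180.0, -0.0, -6.3]
force: [-0.4, 1.6, 4.5]
opening: 0.2
```

```bash
cat >> h.py <<'E'
def J(p):
    c,s=np.cos(np.radians(JW)),np.sin(np.radians(JW));d=p[:2]-[JX,JY];return np.round([c*d[0]+s*d[1],-s*d[0]+c*d[1],p[2]],1)
E
python3 - <<'E'
from h import *
o=get_obs();print(J(o['tcp_pos']),o['ee_rot'],J(o['force']+np.array([JX,JY,0])),o['time'])
E
```

```text
[ 81.9  -0.9 185.2] [-1.79992300e+02 -3.91249744e-02 -6.31629307e+00] [1.6 0.6 4.5] 16.15
```

>>> play_rows:
  increments:
    - [[0,0,0,0,0.015,0,1],[0,0,0,0,0.03,0,1],[0,0,0,0,0.045,0,1],[0,0,0,0,0.06,0,1],[0,0,0,0,0.075,0,1],[0,0,0,0,0.09,0,1],[0,0,0,0,0.1,0,1]]

```text
time: 16.85
tcp_pos: [623.4, 204.2, 184.4]
ee_rot: [180.0, 0.1, -6.3]
force: [0.1, -0.0, -0.9]
opening: -0.1
```

```bash
python3 - <<'E'
from h import *
o=get_obs();print(J(o['tcp_pos']),o['ee_rot'],J(o['force']+np.array([JX,JY,0])),o['time'])
E
```

```text
[ 52.1  -0.4 184.4] [ 1.79962328e+02  5.07084399e-02 -6.30531792e+00] [-0.  -0.1 -0.9] 16.85
```

>>> play_rows:
  increments:
    - [[0,0,0,0,-0.05,-0.03,1],[0,0,0,0,-0.12,-0.1,1],[0,0,0,0,-0.2,-0.2,1],[0,0,0,0,-0.2,-0.3,1],[0,0,0,0,-0.2,-0.3,1],[0,0,0,0,-0.2,-0.3,1],[0,0,0,0,-0.2,-0.3,1],[0,0,0,0,-0.2,-0.3,1]]

```text
time: 17.65
tcp_pos: [629.5, 264.1, 273.2]
ee_rot: [179.9, 0.1, -6.3]
force: [0.2, 0.1, -1.0]
opening: 0.0
```

```bash
python3 - <<'E'
from v import *
o=get_obs();print(J(o['tcp_pos']),o['time'])
a=get_image('side')
cv2.imwrite('pics/p5.png',c(a,115,200,125,210,7))
for q in('leaf','block_center','hook'):
  for r in find_in(a,q)[:3]: print(q,r['score'],np.round(r['centre'],1))
E
```

```text
[1.123e+02 2.000e-01 2.732e+02] 17.65
leaf 0.65 [141.9 155.8]
block_center 0.82 [150.3 233.7]
block_center 0.71 [171.  170.6]
block_center 0.71 [151.4 193.8]
```

View pics/p5.png

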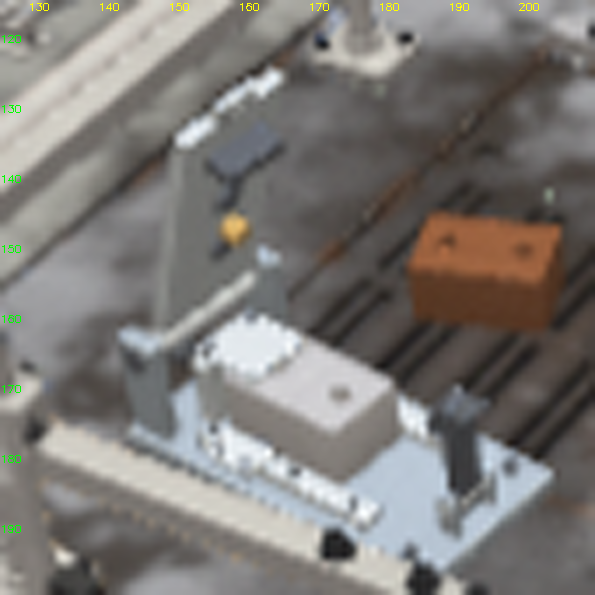

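```bash
python3 - <<'E'
from v import *
a=get_image('side')
for th in(1.4,1.3,1.2,1.1,1.0,.9):
    P=[j2w(66-142*np.cos(th),y,68+142*np.sin(th)) for y in(32,-32)]
    print(th,np.round((proj(a,P)-[124.5,114.5])*7).tolist())
print(find_in(a,'leaf')[:1])
o=get_obs();print(o['time']);mv(j2w(70,0,273),-6.4);mv(j2w(70,0,182),-6.4)
E
```

```text
1.4 [[149.0, 121.0], [249.0, 53.0]]
1.3 [[174.0, 138.0], [273.0, 69.0]]
1.2 [[198.0, 157.0], [297.0, 87.0]]
1.1 [[221.0, 178.0], [320.0, 107.0]]
1.0 [[244.0, 200.0], [342.0, 129.0]]
0.9 [[266.0, 225.0], [364.0, 153.0]]
[{'centre': [142.4, 156.8], 'score': 0.65}]
17.95
row [0.0001, 0.0001, 0.0002, -0.0019, 0.1416, 0.0042] dist 42.5 deg 0.1
row [0.0001, 0.0001, 0.0002, -0.0017, 0.1415, 0.3076] dist 101.6 deg 0.1
```

>>> play_rows:
  increments:
    - [[0,0,0,0,0,0.15,1],[0,0,0,0,0.03,0.3,1],[0,0,0,0,0.09,0.308,1],[0,0,0,0,0.14,0.308,1],[0,0,0,0,0.17,0.308,1],[0,0,0,0,0.19,0.308,1],[0,0,0,0,0.205,0.308,1],[0,0,0,0,0.215,0.308,1]]

```text
time: 18.75
tcp_pos: [624.1, 200.1, 183.8]
ee_rot: [-179.9, -0.1, -6.3]
force: [1.0, 0.5, -0.2]
opening: 0.3
```

>>> play_rows:
  increments:
    - [[0,0,0,0,0.01,0,1],[0,0,0,0,0.02,0,1]]

```text
time: 18.95
tcp_pos: [622.7, 194.4, 182.5]
ee_rot: [-180.0, -0.0, -6.3]
force: [0.0, 1.1, 0.5]
opening: -0.1
```

```bash
python3 - <<'E'
from h import *
o=get_obs();print(J(o['tcp_pos']),J(o['force']+np.array([JX,JY,0])),o['time'])
a=get_image('side');print(find_in(a,'leaf')[:1])
E
```

```text
[ 42.3  -0.8 182.5] [1.1 0.1 0.5] 18.95
[{'centre': [143.2, 157.4], 'score': 0.8}]
```

>>> play_rows:
  increments:
    - [[0,0,0,0,0.012,0,1],[0,0,0,0,0.022,0,1],[0,0,0,0,0.022,0,1]]

```text
time: 19.35
tcp_pos: [621.8, 187.4, 182.2]
ee_rot: [180.0, 0.0, -6.3]
force: [0.6, -0.4, -1.1]
opening: -0.1
```

```bash
cat > st.py <<'E'
from h import *
o=get_obs();print(J(o['tcp_pos']),J(o['force']+np.array([JX,JY,0])),o['time'])
a=get_image('side');print(find_in(a,'leaf')[:1]);a=get_image('side');print(find_in(a,'leaf')[:1])
E
python3 st.py
```

```text
[ 35.2  -0.7 182.2] [-0.3 -0.7 -1.1] 19.35
[{'centre': [146.0, 161.5], 'score': 0.73}]
[{'centre': [147.1, 165.5], 'score': 0.7}]
```

>>> play_rows:
  increments:
    - [[0,0,0,0,-0.06,-0.05,1],[0,0,0,0,-0.12,-0.15,1],[0,0,0,0,-0.15,-0.28,1],[0,0,0,0,-0.15,-0.35,1],[0,0,0,0,-0.15,-0.35,1],[0,0,0,0,-0.15,-0.35,1],[0,0,0,0,-0.15,-0.35,1],[0,0,0,0,-0.15,-0.35,1]]

```text
time: 20.35
tcp_pos: [626.0, 232.1, 285.4]
ee_rot: [179.9, 0.2, -6.3]
force: [0.0, -0.3, 0.5]
opening: 0.1
```

>>> play_rows:
  increments:
    - [[0,0,0,0,0,0,1],[0,0,0,0,0,0,1],[0,0,0,0,0,0,1],[0,0,0,0,0,0,1],[0,0,0,0,0,0,1],[0,0,0,0,0,0,1],[0,0,0,0,0,0,1],[0,0,0,0,0,0,1]]

```text
time: 21.15
tcp_pos: [626.9, 232.5, 287.3]
ee_rot: [180.0, -0.0, -6.3]
force: [-0.4, -0.1, 0.6]
opening: 0.1
```

```bash
python3 st.py; python3 - <<'E'
from v import *
a=get_image('side');cv2.imwrite('pics/p6.png',c(a,130,200,130,210,8))
for th in(.3,.15,.13,.1,.07,0.):
    P=[j2w(66-142*np.cos(th)+4*np.sin(th),y,68+142*np.sin(th)+4*np.cos(th)) for y in(32,-32)]
    print(th,np.round((proj(a,P)-[129.5,129.5])*8).tolist())
o=get_obs();print(o['time']);mv(j2w(-59,0,o['tcp_pos'][2]),-6.4);mv(j2w(-59,0,110),-6.4,(j2w(-59,0,o['tcp_pos'][2]),[180,0,-6.4]))
E
```

```text
[ 80.6  -0.7 287.3] [-0.2  0.4  0.6] 21.15
[{'centre': [162.2, 169.2], 'score': 0.61}]
[{'centre': [162.9, 171.4], 'score': 0.57}]
0.3 [[373.0, 313.0], [480.0, 228.0]]
0.15 [[389.0, 358.0], [494.0, 273.0]]
0.13 [[390.0, 364.0], [495.0, 278.0]]
0.1 [[393.0, 373.0], [497.0, 287.0]]
0.07 [[395.0, 381.0], [499.0, 295.0]]
0.0 [[398.0, 401.0], [502.0, 315.0]]
21.4
row [0.0, 0.0, 0.0003, -0.0031, 0.4654, 0.0] dist 139.6 deg 0.1
row [0.0, 0.0, 0.0, 0.0, -0.0, 0.5909] dist 177.3 deg 0.0
```

View pics/p6.png

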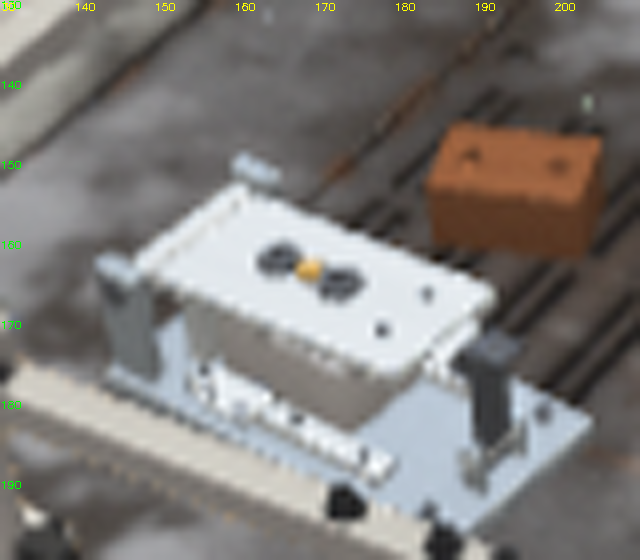

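>>> play_rows:
  increments:
    - [[0,0,0,-0.003,0.465,0,1],[0,0,0,-0.003,0.465,0,1],[0,0,0,-0.003,0.465,0,1],[0,0,0,-0.003,0.465,0.15,1],[0,0,0,-0.003,0.465,0.3,1],[0,0,0,-0.003,0.465,0.45,1],[0,0,0,-0.003,0.465,0.54,1],[0,0,0,-0.003,0.465,0.54,1]]

```text
time: 22.2
tcp_pos: [607.2, 93.7, 121.1]
ee_rot: [179.9, 0.5, -6.3]
force: [0.4, 0.9, -0.2]
opening: -0.1
```

>>> play_rows:
  increments:
    - [[0,0,0,0,0,0,1],[0,0,0,0,0,0,1]]

```text
time: 22.4
tcp_pos: [612.4, 94.1, 127.4]
ee_rot: [-180.0, -0.2, -6.3]
force: [1.2, 0.6, 0.0]
opening: 0.2
```

```bash
python3 st.py
```

```text
[-58.6  -1.7 127.4] [ 0.7 -1.1  0. ] 22.4
[{'centre': [162.6, 168.5], 'score': 0.72}]
[{'centre': [164.7, 167.6], 'score': 0.94}]
```

>>> play_rows:
  increments:
    - [[0,0,0,0,0,0.04,1],[0,0,0,0,0,0.07,1],[0,0,0,0,0,0.082,1],[0,0,0,0,0,0.082,1]]

```text
time: 23.0
tcp_pos: [610.1, 93.8, 99.7]
ee_rot: [180.0, 0.1, -6.3]
force: [0.4, 0.0, 0.7]
opening: 0.2
```

>>> play_rows:
  increments:
    - [[0,0,0,0,0,0.007,1],[0,0,0,0,0,0.007,1]]

```text
time: 23.2
tcp_pos: [610.4, 93.9, 98.8]
ee_rot: [180.0, 0.0, -6.3]
force: [-2.1, -0.0, 4.1]
opening: 0.1
```

>>> play_rows:
  increments:
    - [[0,0,0,0,0,0.007,1],[0,0,0,0,0,0.007,1]]

```text
time: 23.4
tcp_pos: [610.6, 93.8, 96.8]
ee_rot: [180.0, 0.0, -6.3]
force: [-2.4, -1.6, 4.1]
opening: 0.1
```

>>> play_rows:
  increments:
    - [[0,0,0,0,0,0.007,1],[0,0,0,0,0,0.007,1]]

```text
time: 23.6
tcp_pos: [610.5, 93.6, 94.6]
ee_rot: [180.0, 0.0, -6.3]
force: [-1.6, -1.2, 3.8]
opening: -0.0
```

>>> play_rows:
  increments:
    - [[0,0,0,0,0,0.005,1],[0,0,0,0,0,0.005,1]]

```text
time: 23.8
tcp_pos: [610.5, 93.6, 93.1]
ee_rot: [180.0, 0.0, -6.3]
force: [-1.4, -2.0, 4.5]
opening: 0.0
```

>>> play_rows:
  increments:
    - [[0,0,0,0,0,0.005,1],[0,0,0,0,0,0.005,1]]

```text
time: 24.0
tcp_pos: [610.5, 93.5, 91.6]
ee_rot: [180.0, 0.0, -6.3]
force: [-1.8, -3.2, 4.9]
opening: 0.1
```

>>> play_rows:
  increments:
    - [[0,0,0,0,0,0.0035,1],[0,0,0,0,0,0.0035,1]]

```text
time: 24.2
tcp_pos: [610.6, 93.8, 90.3]
ee_rot: [180.0, 0.0, -6.3]
force: [-1.0, -1.2, 3.2]
opening: -0.2
```

>>> play_rows:
  increments:
    - [[0,0,0,0,0,0.0035,1],[0,0,0,0,0,0.0035,1]]

```text
time: 24.4
tcp_pos: [610.6, 93.7, 89.3]
ee_rot: [180.0, -0.0, -6.3]
force: [-0.8, -2.8, 3.6]
opening: 0.4
```

>>> play_rows:
  increments:
    - [[0,0,0,0,0,0.002,1],[0,0,0,0,0,0.002,1]]

```text
time: 24.6
tcp_pos: [610.7, 93.7, 89.1]
ee_rot: [180.0, -0.0, -6.3]
force: [-2.3, -3.8, 6.1]
opening: 0.1
```

>>> play_rows:
  increments:
    - [[0,0,0,0,0,0.002,1],[0,0,0,0,0,0.002,1]]

```text
time: 24.8
tcp_pos: [610.7, 93.7, 89.0]
ee_rot: [180.0, -0.0, -6.3]
force: [-3.3, -3.0, 11.2]
opening: 0.0
```

>>> play_rows:
  increments:
    - [[0,0,0,0,0,-0.012,1],[0,0,0,0,0,-0.012,1]]

```text
time: 25.0
tcp_pos: [611.0, 94.4, 91.8]
ee_rot: [-180.0, -0.0, -6.3]
force: [0.9, 0.0, -0.5]
opening: -0.2
```

>>> play_rows:
  increments:
    - [[0,0,0,0,0,-0.05,1],[0,0,0,0,0,-0.2,1],[0,0,0,0,0,-0.35,1],[0,0,0,0,-0.2,-0.5,1],[0,0,0,0,-0.4,-0.6,1],[0,0,0,0,-0.4,-0.6,1],[0,0,0,0,-0.4,-0.6,1],[0,0,0,0,-0.4,-0.6,1]]

```text
time: 25.8
tcp_pos: [623.8, 214.2, 272.6]
ee_rot: [-180.0, -0.1, -6.2]
force: [-0.7, 0.6, -0.8]
opening: 0.0
```

```bash
python3 st.py; python3 - <<'E'
from v import *
a=get_image('side');cv2.imwrite('pics/p7.png',c(a,130,200,130,210,8))
E
```

```text
[ 62.    0.4 272.6] [ 0.5  0.7 -0.8] 25.8
[{'centre': [165.0, 168.4], 'score': 0.62}]
[{'centre': [161.6, 168.1], 'score': 0.74}]
```

View pics/p7.png

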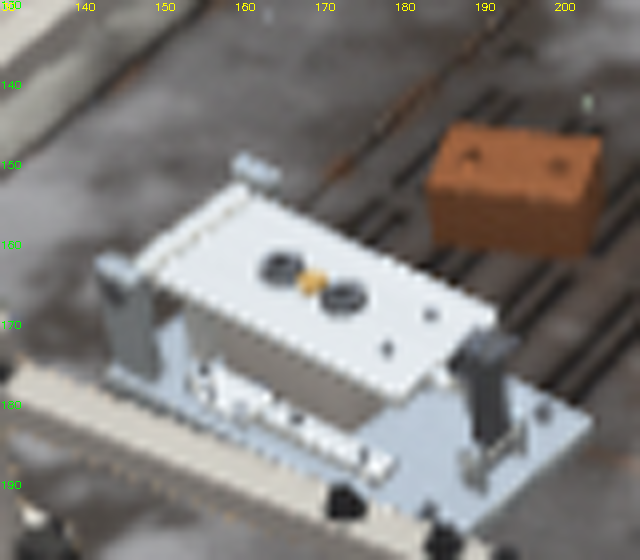

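```bash
python3 -c "
from bench import *
print(job_done(),get_obs()['time'])"
```

```text
the job is handed in; nothing more can be done
the job is handed in; nothing more can be done
```

The jig is loaded and the leaf is latched shut. I handed the job in at about 26 s, with the arm clear of everything.

- **Block:** I set the steel block in the nest. I slid it home in 1 mm steps until the force rose at a block centre of about jig x = +2.5 mm. I then seated it on the floor with about 13.6 N on the stop screw. A picture taken after release shows it under the heel, between the rails.
- **Leaf:** The first push stopped at about 1.28 rad, and the leaf stayed there when I took the hand away. A second push started it falling somewhere around 1.1–1.2 rad. I withdrew the hand and it came to rest ajar at about 0.09 rad.
- **Latch:** Pressing took about 5 N, then the force dropped to about 3 N as it snapped. It went hard at the shut height, where I reached 11 N before lifting. The force went to zero on lifting, and the last picture shows the leaf at about 0.01 rad with the hook upright over the tongue.

**Checks that disagreed:** The two cameras placed the jig up to 5 mm apart, so I lined the block up with the rails from the side view, and it went down between them cleanly. I did not compare the bystanders' positions before and after. The arm passed well above them, and no unexpected contact force appeared.

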